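# Open and hold the gate of a gel-plate rack

### The arm

A 7-joint arm with a two-finger parallel gripper is mounted at the origin on the work surface. World frame = base frame: x ahead of the robot, y to its left, z up, the work surface at z = 0. Lengths are in m, angles in rad, forces in N, time in s.
With the tool pointing down it reaches from about 0.35 to 0.9 m from the base axis. Payload 8.1 kg.
Tool frame: the origin (TCP) lies on the centre line of the jaws, within the pads' length; the fingertips stand 17 mm ahead of it and the grasp point (between the pads) lies 2 mm behind it; z points along the fingers, y is the direction in which the jaws open and shut (so a half turn about z gives the same grasp; the last joint's range is limited). The gripper opens to 92 mm and grips with 3 to 60 N. Pads are 19 mm wide; open, the fingers measure 130 mm over their backs; the gripper's body (75 mm by 190 mm) begins 47 mm behind the grasp point.
Start: joints at [-1.324, 0.434, 0.025, 1.573, -0.012, 1.134, -0.075], TCP at [0.214, 0.587, 0.244] pointing down, gripper open.
Joint ranges: [-2.62, 2.62], [-0.44, 2.09], [-1.27, 1.32], [0.08, 2.57], [-1.32, 4.46], [0.12, 2], [-2.74, 2.74]. Speed limits (rad/s): [2.22, 2.22, 3.01, 3.01, 3.14, 3.14, 3.14].

### API

Orientations are given as a rotation vector (axis times angle).
In Python, from cell import arm, imaging, job gives the robot as it stands.
- The arm moves only by the tool jog_arm, never from a script. Its argument "moves" is a list of rows, each an object with "fingers": the closure, from -1 (fully open) to 1 (shut); "xyz": the shift along the tool's x, y, z in cm, a list of three; "angular": the turn, a rotation vector about the tool's x, y, z in rad, a list of three. In form: [{"fingers": fingers, "xyz": [dx, dy, dz], "angular": [ax, ay, az]}, ...]. A call has 1 to 12 rows; each row is the pose to reach, as a shift and turn from the pose commanded when the call began, along the tool's axes at that moment; what a row does not reach only later rows make up. A row lasts 1/8 s, in which the tool goes at most 62.5 mm and 10.7 degrees, less where a joint would pass 70% of its speed; a pose out of reach is approached as far as the arm can. A call with a gripper value outside its range is refused whole. The fingers move at their own pace and stop on an object; "grip_force" is the grip in N (left out, the last holds). Time passes only in rows, so rows that repeat a pose let the fingers close. It gives the time, the measured TCP pose, the force and the opening at its end, in the units of the state.
- arm.observe(): the state, without advancing time (a new reading comes with each control period).
- imaging.get_image(name): name is "scene" or "top"; returns the picture (420x560x3 uint8, red, green, blue); there is no depth.
- imaging.camera_params(name): a dict with "fx", "fy", "cx", "cy" (pixels), "rvec" (rotation vector, rad) and "tvec" (3), from world to camera coordinates, as OpenCV has them. Camera axes: x right, y down, z forward; pixel columns grow to the right and rows downward; lengths in m; the calibration is good to about 2 mm. A picture is of the moment at which its call begins. camera_params takes no time and is no camera call.
- job.sign_off(): hands the job in, once; it reports no verdict.
The state is a dict: "clock": time; "joints": joint angles; "dq": joint speeds; "joint_efforts": joint torques, N m; "position": TCP position; "ee_rot": TCP orientation; "force": force on the tool from outside, world axes, zero at the start; "ft_torque": the same for the moment, N m; "width": opening from 0.0 (shut) to 1.0 (fully open).
Only numpy, scipy, OpenCV 4.12 (cv2) and the standard library are available. Lean on these libraries where they do the work, as an engineer would, in place of code of your own. Each camera call takes 0.05 s, during which the arm holds its last target. There are 200 camera calls.

### The job

Open the gate of the stainless gel-plate rack and hold it so that the glass plates can be drawn out: squeeze the catch nearer the hinge fully in first, then the catch nearer the pull bar, so that the gate never hangs twisted on the hinge-side catch alone. Then swing the gate out by its pull bar, past its half-open check, until it stands square to the rack's front or wider, and finish while still holding it there with the gripper, for it springs back if let go. Leave the bottle, tip box and tube rack where they are.

Things in the scene. Friction and masses are not known exactly. Their poses are not given: they have to be found in the camera images.
- rack: Stainless rack with six glass gel plates on edge, 240 mm wide, 190 deep, 150 high, fixed to the bench. Origin: middle of its front, at bench height. -x points out of the front (gate side), +x into the rack, y along the front (gate hinge at the +y end), z up. Its front looks roughly to the robot's right.
- hinge (a point): The gate's vertical hinge axis, 150 mm up; rack frame (-12, 108) mm. The gate is 214 mm long, its bars 25 to 150 mm above the bench. Shut, it runs from here along the rack's -y; it swings out towards the rack's -x (clockwise seen from above), and at 90 degrees points along the rack's -x.
- hcatch (a point): Squeeze catch nearer the hinge, on the front rail; point midway between its two upright black tabs, rack frame (11, 40, 170) mm; tab feet at 156, tops at 184 mm. Tabs: 22 mm along rack x, 7 thick, 48 apart over the outer faces along rack y when latched, 23 when fully in. Pinch them together along rack y: each slides up to 12.5 mm against 4 N and stays where left. Prongs jut 26 mm out in front.
- fcatch (a point): The same kind of squeeze catch nearer the gate's free end and pull bar, 84 mm from the other; rack frame (11, -44, 170) mm; same sizes, same way of working.
- hcatch_l (a joint): Travel (m) of the hinge-side catch's tab on the rack's +y side: 0 to 0.002 at the start (latched), grows as it is squeezed in, 0.0125 at its stop; the gate is free of it from 0.006.
- hcatch_r (a joint): The same for the hinge-side catch's tab on the rack's -y side.
- fcatch_l (a joint): Travel (m) of the tab of the catch near the pull bar, on the rack's +y side: 0 to 0.002 at the start, 0.0125 at its stop; the gate is free of it from 0.006.
- fcatch_r (a joint): The same for that catch's tab on the rack's -y side.
- pull (a point): Grip point on the gate's pull bar: an upright round steel bar 14 mm in diameter at the gate's free end, from 45 to 195 mm above the bench; the point is on its axis, 178 mm up, and moves with the gate. From the hinge axis it lies 205 mm along the gate and 34 mm out on the gate's front side. Above 150 mm only the bar is within 30 mm of it.
- gate (a joint): Gate angle (rad): 0 shut, grows as it swings out, 1.571 square to the rack's front, 1.92 at its end stop. A spring always pulls it shut (0.05 Nm shut, 0.3 Nm at 1.6 rad). A spring plunger at the hinge resists from 0.75 to 1.05 rad (3 or 4 N more at the pull bar); let go beyond it, the gate comes back only to about 1.3 rad.
- bottle: Glass reagent bottle with blue cap, 84 mm in diameter, 175 mm high, loose, on the bench to the robot's right; origin at the middle of its underside. Leave it alone.
- tipbox: Yellow pipette-tip box with clear cover, 85 x 125 x 74 mm, loose, to the robot's right, beyond the bottle; origin at the middle of its underside. Leave it alone.
- tuberack: White microtube rack, 75 x 220 x 56 mm, loose, on the bench to the robot's left; origin at the middle of its underside. Leave it alone.

How it is judged:
On the way, in this order (a step that is already met when the one before it is completed fails the run):
1. both tabs of the catch nearer the hinge are squeezed in by 6 mm or more, the gate still shut (value of joint each of hcatch_l, hcatch_r above 0.006 m and value of joint gate below 0.1 rad), for 0.2 s.
2. then both tabs of the catch nearer the pull bar are squeezed in by 6 mm or more, the gate still shut (value of joint each of fcatch_l, fcatch_r above 0.006 m and value of joint gate below 0.1 rad), for 0.2 s.
3. then the gate is swung out past its half-open check (value of joint gate above 1.1 rad), for 0.1 s.
At the end, for the whole second after the job is handed in: The gate stands still at 1.5 rad or wider (square to the rack's front within 4 degrees, or more), held there by the gripper's fingers (at least 0.4 N on the gate) and by no loose object; all four catch tabs are still squeezed in; bottle, tip box and tube rack are within 30 mm of where they stood (value of joint gate above 1.5 rad and velocity of joint gate between -0.1 and 0.1 rad/s and contact force between the fingers and gate above 0.4 N and value of joint each of hcatch_l, hcatch_r, fcatch_l, fcatch_r above 0.005 m and contact force between gate and bottle below 0.1 N and contact force between gate and tipbox below 0.1 N and contact force between gate and tuberack below 0.1 N and distance of each of bottle, tipbox, tuberack from where it was at the start of the episode below 0.03 m); the arm keeps its last pose, push and grip.
It fails at once if the catch nearer the pull bar is released while the one nearer the hinge still holds the gate (value of joint each of fcatch_l, fcatch_r above 0.006 m and value of joint any of hcatch_l, hcatch_r below 0.0045 m).
It fails at once if a bystander is pushed away or knocked over (distance of any of bottle, tipbox, tuberack from where it was at the start of the episode above 0.03 m or angle between any of bottle, tipbox, tuberack's own z axis and vertical above 0.3 rad).
It also fails if it takes over 58 s, if anything falls off the work surface, if the arm or the gripper's body presses on something with over 40 N, if the wrist force passes 120 N, or if a joint passes its speed limit or range.

## Working session

There is one attempt and no reset: what is moved stays moved. The work goes in short steps, Python scripts to look and compute and a tool call to move; the robot and the scene stay as the last step left them, time stands still between calls to the robot, and variables do not carry over. Pictures are saved under pics/ and viewed, about 8 in all and at most 12, crops included, and the job is handed in when it is done.

Besides the shell and the picture viewer there is one more tool, called after "Request:" as a command line: name --argument value ..., lists and objects as JSON in quotes. jog_arm: Moves the arm, as the interface text tells. Its arguments: {"type":"object","properties":{"moves":{"type":"array"},"grip_force":{"type":"number"}},"required":["moves"]}

```bash
ls; mkdir -p pics; python3 - <<'E'
from cell import arm, imaging
import cv2
for n in("scene","top"):
    cv2.imwrite(f"pics/{n}0.png",cv2.imread("x") if 0 else imaging.get_image(n)[:,:,::-1]); print(imaging.camera_params(n))
print(arm.observe())
E
```

```text
pics
{'fx': 383.04971716808166, 'fy': 383.04971716808166, 'cx': 284.3653527232042, 'cy': 215.98669880505878, 'rvec': array([ 1.20756625,  2.21200401, -1.01116843]), 'tvec': array([ 0.32235547, -0.20347291,  1.48452765])}
{'fx': 522.4569117439304, 'fy': 522.4569117439304, 'cx': 288.6540671856625, 'cy': 203.71085659645388, 'rvec': array([ 2.12039607, -2.13269635,  0.19026591]), 'tvec': array([-0.01159366,  0.59515541,  1.34506276])}
{'clock': 0.1, 'joints': array([-1.32359411,  0.4351118 ,  0.02497251,  1.57401512, -0.01166049,
        1.13401562, -0.07508949]), 'dq': array([ 0.00064664, -0.00310515, -0.00131542, -0.00252863,  0.0005621 ,
        0.00188203,  0.00130923]), 'joint_efforts': array([ 3.07744827e-03, -6.69124174e+01,  9.87602770e-01, -3.15142500e+01,
       -6.05895510e-02,  3.74188379e-02,  2.24315755e-05]), 'position': array([0.21407173, 0.5867196 , 0.24304571]), 'ee_rot': array([-5.46769990e-01, -3.09346941e+00,  2.19021105e-03]), 'force': array([-0.63645985, -0.14037859,  0.84566207]), 'ft_torque': array([ 0.03205243, -0.04699304,  0.01569215]), 'width': 1.0024322160450343}
```

View pics/scene0.png

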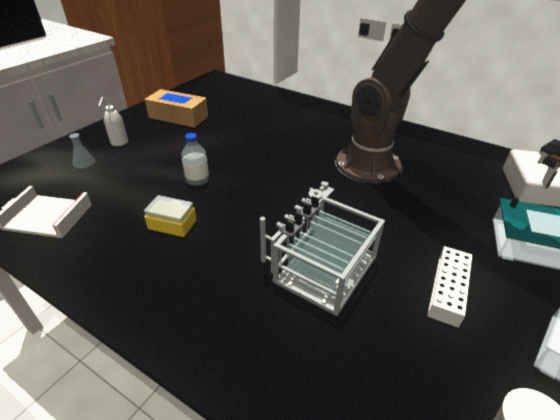

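View pics/top0.png

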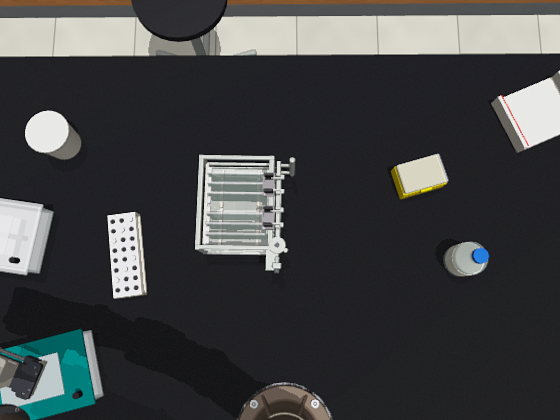

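The scene picture shows the rack in the middle, with its front facing the robot's right. In the top picture the pull bar is near (291,160), the hinge near (277,245), and the catches near (270,185) and (268,217). I'll zoom in on the top picture.

```bash
cat > h.py <<'E'
import numpy as np, cv2
from cell import imaging, arm
from scipy.spatial.transform import Rotation as Ro
def cam(n):
    p=imaging.camera_params(n); K=np.array([[p['fx'],0,p['cx']],[0,p['fy'],p['cy']],[0,0,1]]); return K,Ro.from_rotvec(p['rvec']).as_matrix(),np.array(p['tvec'])
def ray(n,u,v,z):
    K,R,t=cam(n); d=R.T@np.linalg.inv(K)@[u,v,1]; c=-R.T@t; return c+d*(z-c[2])/d[2]
def proj(n,P):
    K,R,t=cam(n); q=(K@(R@np.atleast_2d(P).T+t[:,None])).T; return q[:,:2]/q[:,2:]
E
python3 - <<'E'
import cv2
im=cv2.imread("pics/top0.png")[145:280,185:305]
cv2.imwrite("pics/c1.png",cv2.resize(im,None,fx=4.4,fy=4.4,interpolation=cv2.INTER_CUBIC))
E
```

```text
(no output)
```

View pics/c1.png

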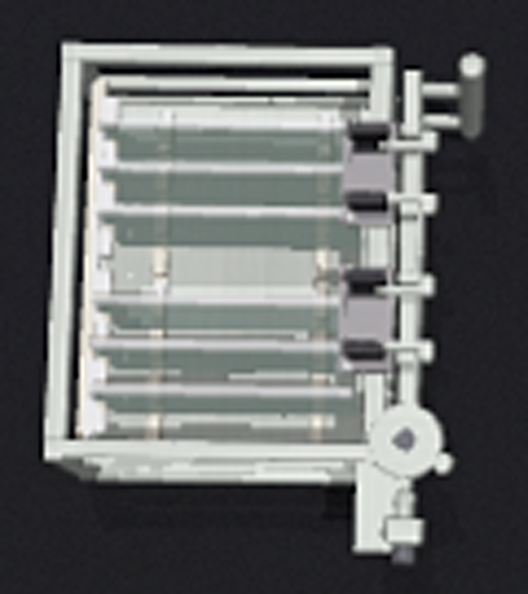

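The crop shows the fcatch tabs near (370,128) and (367,201), and the hcatch tabs near (366,274) and (365,348). The pull-bar top is at (474,64), and the rack top corners are at (63,44), (393,48) and (45,458).

```bash
python3 - <<'E'
from h import *
pts=[((370,127),.18,(11,-64.5)),((367,200),.18,(11,-23.5)),((366,273),.18,(11,19.5)),((365,347),.18,(11,60.5)),((474,63),.195,(-46,-97)),((63,43),.15,(190,-120)),((393,47),.15,(0,-120)),((45,458),.15,(190,120))]
# crop scale, pixel-centre convention
W=np.array([ray("top",185+(c[0]+.5)/4.4-.5,145+(c[1]+.5)/4.4-.5,z)[:2] for c,z,_ in pts]); L=np.array([p[2] for p in pts])/1000
from scipy.optimize import least_squares
f=lambda p:(np.c_[np.cos(p[2])*L[:,0]-np.sin(p[2])*L[:,1]+p[0],np.sin(p[2])*L[:,0]+np.cos(p[2])*L[:,1]+p[1]]-W).ravel()
s=least_squares(f,[.5,0,1.57],loss='soft_l1',f_scale=.002); p=s.x; print(p,np.degrees(p[2])); print((f(p).reshape(-1,2)*1000).round(1))
T=lambda x,y:np.array([p[0]+np.cos(p[2])*x-np.sin(p[2])*y,p[1]+np.sin(p[2])*x+np.cos(p[2])*y])
for n,(x,y) in dict(h=(.011,.04),f=(.011,-.044),hinge=(-.012,.108),pull=(-.046,-.097)).items(): print(n,T(x,y).round(4))
for n,uv,z in [("bottle",(481,256),.175),("tip",(420,170),.074)]: print(n,ray("top",*uv,z))
P=[[*T(.011,y),.18] for y in(-.0645,-.0235,.0195,.0605)]+[[*T(-.046,-.097),.195]]
q=proj("scene",P); print(q.round(1))
im=cv2.imread("pics/scene0.png")
big=cv2.resize(im[175:315,240:400],None,fx=4.5,fy=4.5,interpolation=cv2.INTER_CUBIC)
for a in q: cv2.circle(big,tuple(int(v) for v in ((a-[240,175]+.5)*4.5)),3,(0,0,255),-1)
cv2.imwrite("pics/c2.png",big)
o=arm.observe(); R=Ro.from_rotvec(o['ee_rot']).as_matrix(); print(R.round(3))
print(R.T@np.array([np.cos(p[2]+np.pi/2),np.sin(p[2]+np.pi/2),0]))
E
```

```text
[0.58341624 0.02371752 1.55380306] 89.02635764613248
[[ 0.2  0.2]
 [ 0.8 -0.7]
 [-1.  -0.5]
 [-0.8 -0.3]
 [-0.8  0.9]
 [ 0.7  0.1]
 [ 1.   0.2]
 [-0.1  0.2]]
h [0.5436 0.0354]
f [0.6276 0.034 ]
hinge [0.4752 0.0136]
pull [ 0.6796 -0.0239]
bottle [ 0.44293246 -0.47525527  0.175     ]
tip [ 0.68069363 -0.36594661  0.074     ]
[[288.1 224.2]
 [297.  215.2]
 [305.8 206.4]
 [313.7 198.4]
 [261.2 218. ]]
[[-0.939  0.343 -0.   ]
 [ 0.343  0.939 -0.001]
 [-0.    -0.001 -1.   ]]
[ 9.45101075e-01 -3.26777915e-01  3.90531568e-04]
```

View pics/c2.png

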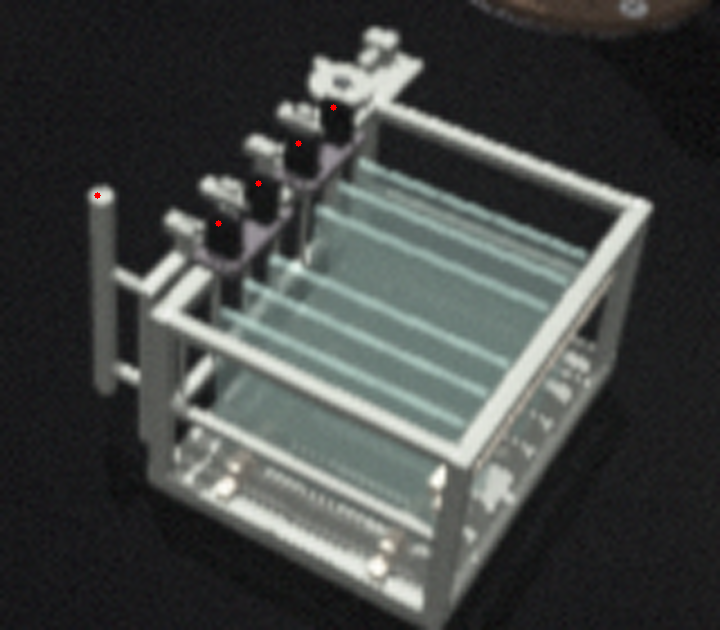

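The fit is good: residuals are 1 mm or less, and its points land on the tabs in the other view. In this crop the red dots sit on the four black tabs and on the bar top at (97,196). Next I move above the hinge-side catch and turn the jaws along the rack's y.

Request:
jog_arm --moves '[{"fingers": -0.39, "xyz": [-4.2, -3.4, 0], "angular": [0, 0, 0.1]}, {"fingers": -0.39, "xyz": [-8.4, -6.8, 0], "angular": [0, 0, 0.2]}, {"fingers": -0.39, "xyz": [-12.6, -10.2, 0], "angular": [0, 0, 0.31]}, {"fingers": -0.39, "xyz": [-16.8, -13.6, 0], "angular": [0, 0, 0.41]}, {"fingers": -0.39, "xyz": [-21, -17, 0], "angular": [0, 0, 0.52]}, {"fingers": -0.39, "xyz": [-25.2, -20.4, 0], "angular": [0, 0, 0.62]}, {"fingers": -0.39, "xyz": [-29.4, -23.8, 0], "angular": [0, 0, 0.72]}, {"fingers": -0.39, "xyz": [-33.6, -27.2, 0], "angular": [0, 0, 0.83]}, {"fingers": -0.39, "xyz": [-37.8, -30.6, 0], "angular": [0, 0, 0.93]}, {"fingers": -0.39, "xyz": [-42, -34, 0], "angular": [0, 0, 1.03]}, {"fingers": -0.39, "xyz": [-46, -37.3, 0], "angular": [0, 0, 1.13]}, {"fingers": -0.39, "xyz": [-49.85, -40.47, 0], "angular": [0, 0, 1.237]}]' --grip_force 20

```text
clock: 1.6
position: [0.5443, 0.0345, 0.2436]
ee_rot: [-2.243, -2.2, 0.0]
force: [0.9, -0.6, -0.4]
width: 0.696
```

Request:
jog_arm --moves '[{"fingers": -0.39, "xyz": [0, 0, 0], "angular": [0, 0, 0]}, {"fingers": -0.39, "xyz": [0, 0, 0], "angular": [0, 0, 0]}, {"fingers": -0.39, "xyz": [0, 0, 0], "angular": [0, 0, 0]}]'

```text
clock: 1.98
position: [0.5432, 0.0376, 0.2435]
ee_rot: [-2.236, -2.206, 0.0]
force: [0.4, 0.2, 0.4]
width: 0.692
```

```bash
cat > st.py <<'E'
from h import *
import sys
o=arm.observe(); R=Ro.from_rotvec(o['ee_rot']).as_matrix(); print(o['clock'],o['position'].round(4),o['width'],o['force'].round(2)); print(R.round(3), o['joints'].round(2))
p=o['position']
for n,t in dict(h=[.5436,.0354,.178],f=[.6276,.034,.178],pull=[.6796,-.0239,.178]).items(): print(n,"cm",(100*R.T@(np.array(t)-p)).round(2))
print("yaw fix about tool z", -(np.radians(-.97)-np.arctan2(R[1,1],R[0,1])))
E
python3 st.py; python3 -c "
from h import *
im=imaging.get_image('scene')[:,:,::-1]; a=cv2.resize(im[120:320,220:420],None,fx=2.9,fy=2.9,interpolation=cv2.INTER_CUBIC)
cv2.imwrite('pics/c3.png',a)"
```

```text
1.975 [0.5432 0.0376 0.2435] 0.692460823271628 [0.4  0.25 0.44]
[[ 0.013  1.    -0.001]
 [ 1.    -0.013  0.001]
 [ 0.001 -0.001 -1.   ]] [-0.56  0.32  0.52  1.8  -0.18  1.07  0.01]
h cm [-0.23  0.05  6.55]
f cm [-0.26  8.45  6.54]
pull cm [-5.98 13.73  6.54]
yaw fix about tool z 0.003593633820653544
```

View pics/c3.png

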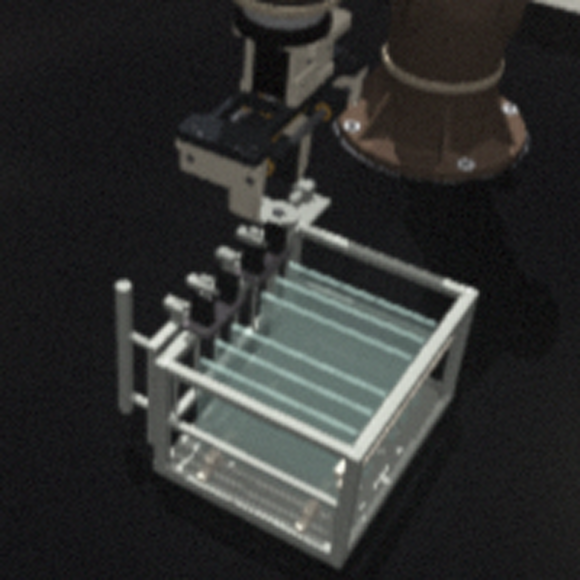

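The gripper hangs above the hinge-side catch, with its fingers around the tabs near (265,235). It is within about 2 mm, so I descend and then check the force.

Request:
jog_arm --moves '[{"fingers": -0.39, "xyz": [-0.1, 0, 1.5], "angular": [0, 0, 0]}, {"fingers": -0.39, "xyz": [-0.1, 0, 3], "angular": [0, 0, 0]}, {"fingers": -0.39, "xyz": [-0.1, 0, 4.5], "angular": [0, 0, 0]}, {"fingers": -0.39, "xyz": [-0.1, 0, 5.5], "angular": [0, 0, 0]}, {"fingers": -0.39, "xyz": [-0.1, 0, 6.5], "angular": [0, 0, 0]}, {"fingers": -0.39, "xyz": [-0.1, 0, 6.5], "angular": [0, 0, 0]}, {"fingers": -0.39, "xyz": [-0.1, 0, 6.5], "angular": [0, 0, 0]}]'

```text
clock: 2.9
position: [0.544, 0.035, 0.179]
ee_rot: [2.239, 2.203, 0.001]
force: [-0.5, 0.5, 0.0]
width: 0.694
```

```bash
python3 st.py
```

```text
2.9 [0.544 0.035 0.179] 0.69389960286705 [-0.54  0.48  0.05]
[[ 0.016  1.     0.001]
 [ 1.    -0.016  0.   ]
 [ 0.     0.001 -1.   ]] [-0.53  0.39  0.5   1.88 -0.23  0.92  0.06]
h cm [ 0.04 -0.04  0.1 ]
f cm [0.03 8.36 0.11]
pull cm [-5.67 13.65  0.11]
yaw fix about tool z 0.0006594021846322434
```

Request:
jog_arm --moves '[{"fingers": 0, "xyz": [0, 0, 0], "angular": [0, 0, 0]}, {"fingers": 0.2, "xyz": [0, 0, 0], "angular": [0, 0, 0]}, {"fingers": 0.4, "xyz": [0, 0, 0], "angular": [0, 0, 0]}, {"fingers": 0.6, "xyz": [0, 0, 0], "angular": [0, 0, 0]}, {"fingers": 0.8, "xyz": [0, 0, 0], "angular": [0, 0, 0]}, {"fingers": 0.8, "xyz": [0, 0, 0], "angular": [0, 0, 0]}, {"fingers": 0.8, "xyz": [0, 0, 0], "angular": [0, 0, 0]}, {"fingers": 0.8, "xyz": [0, 0, 0], "angular": [0, 0, 0]}]'

```text
clock: 3.9
position: [0.5422, 0.0351, 0.1789]
ee_rot: [-2.237, -2.202, 0.003]
force: [-7.6, -0.6, 10.7]
width: 0.247
```

```bash
python3 st.py; python3 -c "
from h import *
print(imaging.get_image('top').shape)
for n in('top','scene'): 
  im=imaging.get_image(n)[:,:,::-1]; cv2.imwrite('pics/%s4.png'%n,im)
a=cv2.imread('pics/scene4.png')[175:275,230:350]
cv2.imwrite('pics/c4.png',cv2.resize(a,None,fx=5,fy=5,interpolation=cv2.INTER_CUBIC))"
```

```text
3.9 [0.5422 0.0351 0.1789] 0.24651160502934885 [-7.6  -0.59 10.7 ]
[[ 0.016  1.    -0.003]
 [ 1.    -0.016  0.001]
 [ 0.001 -0.003 -1.   ]] [-0.53  0.39  0.5   1.88 -0.23  0.93  0.06]
h cm [0.03 0.14 0.09]
f cm [0.03 8.54 0.06]
pull cm [-5.68 13.83  0.04]
yaw fix about tool z 0.0008052887086319876
(420, 560, 3)
```

View pics/c4.png

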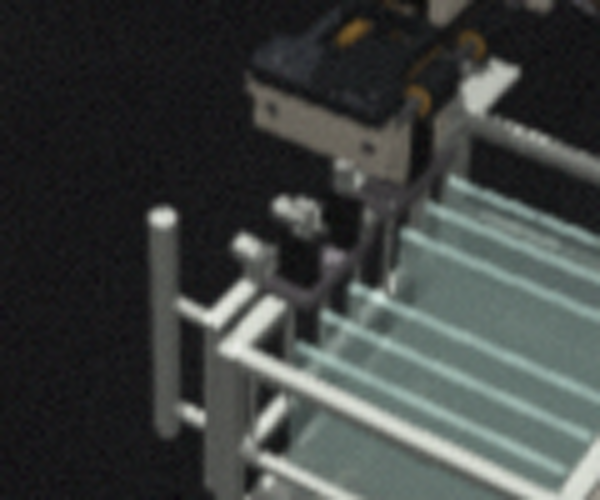

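The opening is 22.7 mm, so both hinge-side tabs are at their stops. The crop shows the gripper on that catch near (390,170), with the gate still shut. I open, lift and go to the other catch, correcting x by about 1.5 mm from the centring force.

Request:
jog_arm --moves '[{"fingers": -0.39, "xyz": [0, 0, 0], "angular": [0, 0, 0]}, {"fingers": -0.39, "xyz": [-0.1, -0.1, 0], "angular": [0, 0, 0]}, {"fingers": -0.39, "xyz": [-0.1, -0.1, 0], "angular": [0, 0, 0]}, {"fingers": -0.39, "xyz": [-0.1, -0.1, 0], "angular": [0, 0, 0]}, {"fingers": -0.39, "xyz": [0, 0, -2], "angular": [0, 0, 0]}, {"fingers": -0.39, "xyz": [0, 0, -5], "angular": [0, 0, 0]}, {"fingers": -0.39, "xyz": [0, 3, -5], "angular": [0, 0, 0]}, {"fingers": -0.39, "xyz": [0, 6, -5], "angular": [0, 0, 0]}, {"fingers": -0.39, "xyz": [0, 8.25, -5], "angular": [0, 0, 0]}, {"fingers": -0.39, "xyz": [0, 8.25, -5], "angular": [0, 0, 0]}, {"fingers": -0.39, "xyz": [0, 8.25, -5], "angular": [0, 0, 0]}]'

```text
clock: 5.42
position: [0.6255, 0.0336, 0.2284]
ee_rot: [-2.239, -2.203, 0.001]
force: [-0.0, -0.5, -0.3]
width: 0.697
```

```bash
python3 st.py; python3 -c "
from h import *
im=imaging.get_image('scene')[:,:,::-1]
a=im[150:270,230:370]
cv2.imwrite('pics/c5.png',cv2.resize(a,None,fx=4.8,fy=4.8,interpolation=cv2.INTER_CUBIC))"
```

```text
5.425 [0.6255 0.0336 0.2284] 0.6966091803729135 [-0.   -0.47 -0.32]
[[ 0.016  1.    -0.001]
 [ 1.    -0.016 -0.   ]
 [-0.    -0.001 -1.   ]] [-0.48  0.48  0.51  1.62 -0.25  1.11  0.08]
h cm [ 0.05 -8.19  5.05]
f cm [0.04 0.21 5.04]
pull cm [-5.66  5.51  5.04]
yaw fix about tool z 0.0005870657424973252
```

View pics/c5.png

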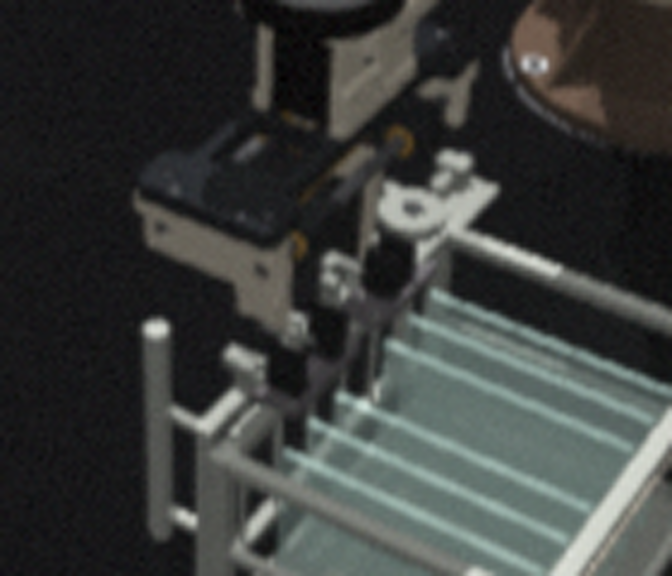

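The hinge-side tabs now stand close together at (390,262), so they stayed in. The gripper is over the other catch. I descend.

Request:
jog_arm --moves '[{"fingers": -0.39, "xyz": [0, 0.05, 1.5], "angular": [0, 0, 0]}, {"fingers": -0.39, "xyz": [0, 0.05, 3], "angular": [0, 0, 0]}, {"fingers": -0.39, "xyz": [0, 0.05, 4], "angular": [0, 0, 0]}, {"fingers": -0.39, "xyz": [0, 0.05, 5], "angular": [0, 0, 0]}, {"fingers": -0.39, "xyz": [0, 0.05, 5], "angular": [0, 0, 0]}, {"fingers": -0.39, "xyz": [0, 0.05, 5], "angular": [0, 0, 0]}]'

```text
clock: 6.22
position: [0.627, 0.0337, 0.179]
ee_rot: [2.239, 2.203, 0.001]
force: [0.2, -0.3, 0.5]
width: 0.695
```

Request:
jog_arm --moves '[{"fingers": 0, "xyz": [0, 0, 0], "angular": [0, 0, 0]}, {"fingers": 0.2, "xyz": [0, 0, 0], "angular": [0, 0, 0]}, {"fingers": 0.4, "xyz": [0, 0, 0], "angular": [0, 0, 0]}, {"fingers": 0.6, "xyz": [0, 0, 0], "angular": [0, 0, 0]}, {"fingers": 0.8, "xyz": [0, 0, 0], "angular": [0, 0, 0]}, {"fingers": 0.8, "xyz": [0, 0, 0], "angular": [0, 0, 0]}, {"fingers": 0.8, "xyz": [0, 0, 0], "angular": [0, 0, 0]}, {"fingers": 0.8, "xyz": [0, 0, 0], "angular": [0, 0, 0]}]'

```text
clock: 7.22
position: [0.6262, 0.0337, 0.179]
ee_rot: [-2.239, -2.203, 0.001]
force: [-4.1, 0.1, 6.7]
width: 0.243
```

```bash
python3 st.py
```

```text
7.225 [0.6262 0.0337 0.179 ] 0.24315156381222744 [-4.1   0.09  6.66]
[[ 0.016  1.    -0.001]
 [ 1.    -0.016  0.   ]
 [ 0.    -0.001 -1.   ]] [-0.47  0.52  0.49  1.67 -0.28  1.01  0.1 ]
h cm [ 0.03 -8.26  0.11]
f cm [0.03 0.14 0.1 ]
pull cm [-5.67  5.44  0.1 ]
yaw fix about tool z 0.0007101844894214747
```

Both pull-bar-side tabs are fully in (22.4 mm). Now to the pull bar.

Request:
jog_arm --moves '[{"fingers": -0.39, "xyz": [0, 0, 0], "angular": [0, 0, 0]}, {"fingers": -0.39, "xyz": [0, 0, 0], "angular": [0, 0, 0]}, {"fingers": -0.39, "xyz": [0, 0, 0], "angular": [0, 0, 0]}, {"fingers": -0.39, "xyz": [0, 0, -2], "angular": [0, 0, 0]}, {"fingers": -0.39, "xyz": [0, 0, -5.5], "angular": [0, 0, 0]}, {"fingers": -0.39, "xyz": [-2.8, 2.7, -5.5], "angular": [0, 0, 0]}, {"fingers": -0.39, "xyz": [-5.7, 5.3, -5.5], "angular": [0, 0, 0]}, {"fingers": -0.39, "xyz": [-5.7, 5.3, -5.5], "angular": [0, 0, 0]}, {"fingers": -0.39, "xyz": [-5.7, 5.3, -5.5], "angular": [0, 0, 0]}]'

```text
clock: 8.35
position: [0.6785, -0.0236, 0.2333]
ee_rot: [-2.239, -2.203, 0.0]
force: [-0.1, 0.1, -0.1]
width: 0.695
```

```bash
python3 st.py; python3 -c "
from h import *
im=imaging.get_image('scene')[:,:,::-1]
a=im[150:270,220:360]
cv2.imwrite('pics/c6.png',cv2.resize(a,None,fx=4.8,fy=4.8,interpolation=cv2.INTER_CUBIC))"
```

```text
8.35 [ 0.6785 -0.0236  0.2333] 0.6946361148731276 [-0.13  0.12 -0.09]
[[ 0.016  1.    -0.001]
 [ 1.    -0.016  0.   ]
 [ 0.    -0.001 -1.   ]] [-0.36  0.56  0.51  1.47 -0.29  1.19  0.18]
h cm [  5.68 -13.58   5.54]
f cm [ 5.68 -5.18  5.54]
pull cm [-0.03  0.11  5.53]
yaw fix about tool z 0.0008284634632118558
```

View pics/c6.png

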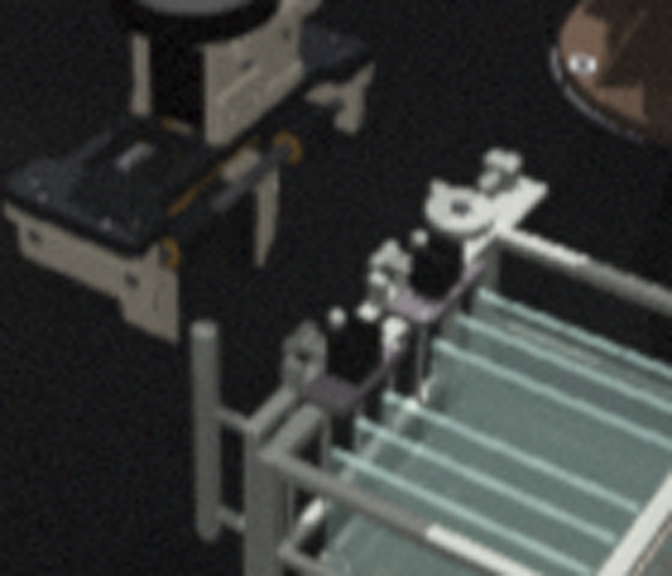

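Both tab pairs are together, at (355,340) and (437,265). The finger tips straddle the bar top at (203,330). I descend and grip.

Request:
jog_arm --moves '[{"fingers": -0.39, "xyz": [0, 0, 2], "angular": [0, 0, 0]}, {"fingers": -0.39, "xyz": [0, 0, 4], "angular": [0, 0, 0]}, {"fingers": -0.39, "xyz": [0, 0, 5.6], "angular": [0, 0, 0]}, {"fingers": -0.39, "xyz": [0, 0, 5.6], "angular": [0, 0, 0]}, {"fingers": 0.4, "xyz": [0, 0, 5.6], "angular": [0, 0, 0]}, {"fingers": 0.9, "xyz": [0, 0, 5.6], "angular": [0, 0, 0]}, {"fingers": 0.9, "xyz": [0, 0, 5.6], "angular": [0, 0, 0]}, {"fingers": 0.9, "xyz": [0, 0, 5.6], "angular": [0, 0, 0]}, {"fingers": 0.9, "xyz": [0, 0, 5.6], "angular": [0, 0, 0]}]' --grip_force 30

```text
clock: 9.52
position: [0.6789, -0.0241, 0.1778]
ee_rot: [2.239, 2.203, 0.0]
force: [0.4, 0.2, 0.3]
width: 0.199
```

```bash
python3 st.py; cat > arc.py <<'E'
from h import *
o=arm.observe(); R=Ro.from_rotvec(o['ee_rot']).as_matrix(); p=o['position']
hg=np.array([.4752,.0136]); r=p[:2]-hg
print("r",np.hypot(*r), "gate angle", np.arctan2(-.0375+0,.2044)-np.arctan2(r[1],r[0]))
for d in np.arange(.1,1.8,.1):
    c,s=np.cos(-d),np.sin(-d); q=hg+[c*r[0]-s*r[1],s*r[0]+c*r[1]]
    print(round(d,2),(100*R.T@np.array([*(q-p[:2]),0])).round(2)[:2])
E
python3 arc.py
```

```text
9.525 [ 0.6789 -0.0241  0.1778] 0.19891924131070957 [0.4  0.16 0.31]
[[ 0.016  1.     0.   ]
 [ 1.    -0.016  0.   ]
 [ 0.     0.    -1.   ]] [-0.35  0.61  0.49  1.53 -0.31  1.08  0.2 ]
h cm [  5.73 -13.62  -0.02]
f cm [ 5.73 -5.22 -0.02]
pull cm [ 0.02  0.07 -0.02]
yaw fix about tool z 0.0007968306274681869
r 0.20712735562504841 gate angle 0.001630878602956659
0.1 [-2.02 -0.45]
0.2 [-3.99 -1.09]
0.3 [-5.88 -1.93]
0.4 [-7.68 -2.95]
0.5 [-9.37 -4.15]
0.6 [-10.93  -5.51]
0.7 [-12.35  -7.02]
0.8 [-13.61  -8.66]
0.9 [-14.7  -10.42]
1.0 [-15.6  -12.29]
1.1 [-16.32 -14.23]
1.2 [-16.84 -16.23]
1.3 [-17.16 -18.28]
1.4 [-17.27 -20.34]
1.5 [-17.18 -22.41]
1.6 [-16.87 -24.46]
1.7 [-16.37 -26.47]
```

Request:
jog_arm --moves '[{"fingers": 0.9, "xyz": [0, 0, 0], "angular": [0, 0, 0]}, {"fingers": 0.9, "xyz": [0, 0, 0], "angular": [0, 0, 0]}, {"fingers": 0.9, "xyz": [0, 0, 0], "angular": [0, 0, 0]}, {"fingers": 0.9, "xyz": [-1, -0.2, 0], "angular": [0, 0, 0]}, {"fingers": 0.9, "xyz": [-2.0, -0.45, 0], "angular": [0, 0, 0]}, {"fingers": 0.9, "xyz": [-4.0, -1.1, 0], "angular": [0, 0, 0]}, {"fingers": 0.9, "xyz": [-5.9, -1.9, 0], "angular": [0, 0, 0]}, {"fingers": 0.9, "xyz": [-7.7, -2.95, 0], "angular": [0, 0, 0]}, {"fingers": 0.9, "xyz": [-9.4, -4.15, 0], "angular": [0, 0, 0]}, {"fingers": 0.9, "xyz": [-10.9, -5.5, 0], "angular": [0, 0, 0]}, {"fingers": 0.9, "xyz": [-10.9, -5.5, 0], "angular": [0, 0, 0]}]'

```text
clock: 10.9
position: [0.6212, -0.1358, 0.1777]
ee_rot: [2.242, 2.197, -0.002]
force: [6.1, -4.7, -10.0]
width: 0.142
```

```bash
python3 st.py; python3 arc.py; python3 -c "
from h import *
im=imaging.get_image('scene')[:,:,::-1]
a=im[120:300,200:400]
cv2.imwrite('pics/c7.png',cv2.resize(a,None,fx=3.3,fy=3.3,interpolation=cv2.INTER_CUBIC))"
```

```text
10.9 [ 0.6212 -0.1358  0.1777] 0.14237061962439632 [  6.11  -4.71 -10.03]
[[ 0.02   1.     0.001]
 [ 1.    -0.02  -0.003]
 [-0.002  0.001 -1.   ]] [-0.2   0.54  0.5   1.66 -0.29  1.02  0.38]
h cm [16.96 -8.1  -0.08]
f cm [16.99  0.3  -0.07]
pull cm [11.3   5.61 -0.05]
yaw fix about tool z -0.0031518081211748643
r 0.20887777469732544 gate angle 0.6153381396813666
0.1 [-1.41 -1.54]
0.2 [-2.67 -3.21]
0.3 [-3.75 -4.99]
0.4 [-4.65 -6.88]
0.5 [-5.35 -8.84]
0.6 [ -5.85 -10.87]
0.7 [ -6.15 -12.94]
0.8 [ -6.25 -15.02]
0.9 [ -6.13 -17.11]
1.0 [ -5.81 -19.17]
1.1 [ -5.28 -21.19]
1.2 [ -4.55 -23.15]
1.3 [ -3.63 -25.02]
1.4 [ -2.53 -26.79]
1.5 [ -1.26 -28.45]
1.6 [  0.18 -29.97]
1.7 [  1.75 -31.34]
```

View pics/c7.png

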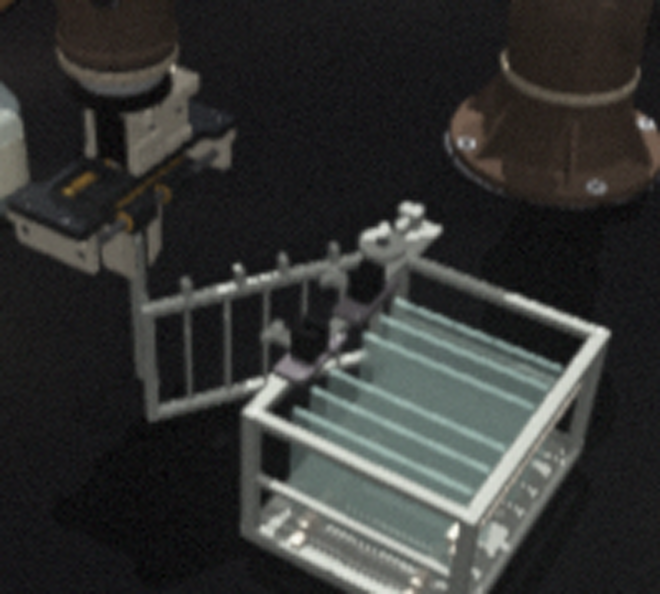

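The gate follows at about 0.62 rad, with the gripper on the bar at (138,245). I continue through the check to about 1.7 rad.

Request:
jog_arm --moves '[{"fingers": 0.9, "xyz": [-1.4, -1.5, 0], "angular": [0, 0, 0]}, {"fingers": 0.9, "xyz": [-2.7, -3.2, 0], "angular": [0, 0, 0]}, {"fingers": 0.9, "xyz": [-3.8, -5.0, 0], "angular": [0, 0, 0]}, {"fingers": 0.9, "xyz": [-4.7, -6.9, 0], "angular": [0, 0, 0]}, {"fingers": 0.9, "xyz": [-5.4, -8.8, 0], "angular": [0, 0, 0]}, {"fingers": 0.9, "xyz": [-5.9, -10.9, 0], "angular": [0, 0, 0]}, {"fingers": 0.9, "xyz": [-6.1, -12.9, 0], "angular": [0, 0, 0]}, {"fingers": 0.9, "xyz": [-6.2, -15.0, 0], "angular": [0, 0, 0]}, {"fingers": 0.9, "xyz": [-6.1, -17.1, 0], "angular": [0, 0, 0]}, {"fingers": 0.9, "xyz": [-5.8, -19.2, 0], "angular": [0, 0, 0]}, {"fingers": 0.9, "xyz": [-5.3, -21.2, 0], "angular": [0, 0, 0]}, {"fingers": 0.9, "xyz": [-5.3, -21.2, 0], "angular": [0, 0, 0]}]'

```text
clock: 12.45
position: [0.4076, -0.1833, 0.1778]
ee_rot: [2.24, 2.201, -0.002]
force: [-1.5, -9.7, -9.1]
width: 0.144
```

Request:
jog_arm --moves '[{"fingers": 0.9, "xyz": [0, 0, 0], "angular": [0, 0, 0]}, {"fingers": 0.9, "xyz": [0, 0, 0], "angular": [0, 0, 0]}, {"fingers": 0.9, "xyz": [0, 0, 0], "angular": [0, 0, 0]}, {"fingers": 0.9, "xyz": [0, 0, 0], "angular": [0, 0, 0]}]'

```text
clock: 12.95
position: [0.4089, -0.1838, 0.1778]
ee_rot: [2.239, 2.201, -0.003]
force: [-0.3, -8.6, -6.0]
width: 0.145
```

```bash
python3 st.py; python3 arc.py | head -1; python3 -c "
from h import *
im=imaging.get_image('scene')[:,:,::-1]; t=imaging.get_image('top')[:,:,::-1]
cv2.imwrite('pics/top8.png',t); cv2.imwrite('pics/scene8.png',im)
a=cv2.resize(im[100:300,140:400],(780,600),interpolation=cv2.INTER_CUBIC)
cv2.imwrite('pics/c8.png',a)
t0=cv2.imread('pics/top0.png')
def cen(i,lo,hi):
  m=cv2.inRange(cv2.cvtColor(i,cv2.COLOR_BGR2HSV),lo,hi); return [s.mean().round(1) for s in np.nonzero(m)], (m>0).sum()
for i in(t0,t): print(cen(i[120:300,380:500],(100,150,80),(125,255,255)),cen(i[120:300,380:500],(20,150,80),(35,255,255)))
for i in(t0,t): m=i[205:305,95:155].min(2)>110; print([s.mean() for s in np.nonzero(m)])"
```

```text
12.95 [ 0.4089 -0.1838  0.1778] 0.14466280967778825 [-0.32 -8.55 -5.96]
[[ 0.017  1.    -0.   ]
 [ 1.    -0.017 -0.002]
 [-0.002 -0.    -1.   ]] [-0.16  0.24  0.56  2.1  -0.16  0.84  0.48]
h cm [22.15 13.09 -0.08]
f cm [22.15 21.49 -0.08]
pull cm [16.45 26.79 -0.07]
yaw fix about tool z -0.0003576701445051414
r 0.20821117723586263 gate angle 1.713479164485112
([np.float64(135.3), np.float64(100.6)], np.int64(202)) ([np.float64(66.1), np.float64(29.5)], np.int64(314))
([np.float64(135.3), np.float64(100.6)], np.int64(202)) ([np.float64(66.2), np.float64(29.5)], np.int64(313))
[np.float64(49.69902152641879), np.float64(31.419569471624268)]
[np.float64(49.692879499217526), np.float64(31.422535211267604)]
```

View pics/c8.png

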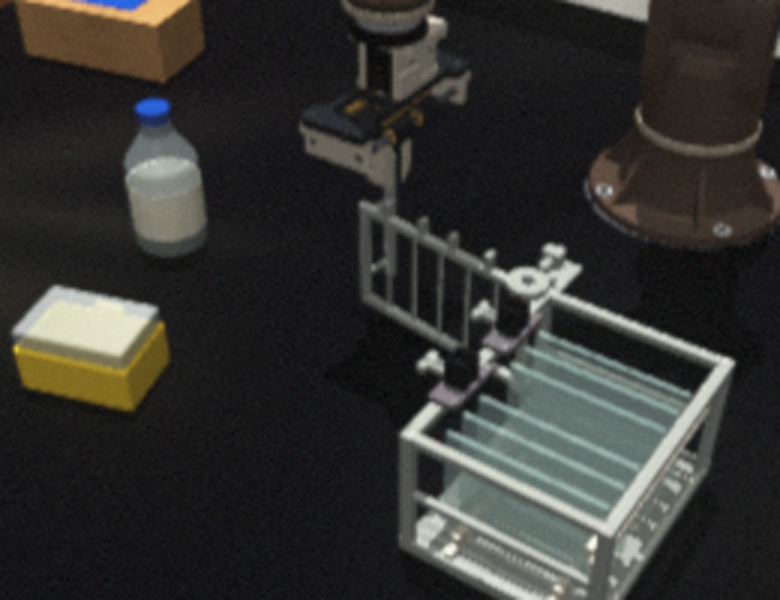

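The gate stands at about 1.71 rad with the gripper on the bar at (390,190). Both tab pairs are still together, at (462,370) and (515,315), and the bystanders haven't moved. The clock is at 13 s, so I hand in.

```bash
python3 -c "
from cell import job,arm
import numpy as np
print(np.abs(arm.observe()['dq']).max()); print(job.sign_off())"
```

```text
0.0015128160869369474
the job is handed in; nothing more can be done
None
```

The gate is open and held at about 1.71 rad (computed from the gripper position), past the 1.5 rad needed. I handed the job in at about 13 s; no verdict is reported.

- **Catches:** I squeezed the hinge-side catch first, then the one by the pull bar. The jaws closed to 22.7 mm and 22.4 mm, against 23 mm nominal for fully in, so all four tabs reached their stops. The gate stayed shut during both. The last picture shows both pairs of tabs still together.
- **Gate:** I gripped the pull bar with 30 N and swung it through the half-open check. At hand-in the arm was still (joint speeds below 0.002 rad/s) and the jaws were closed on the bar at 13.3 mm. The force sensor read about 8.6 N sideways.
- **Bottle, tip box and tube rack:** their positions in the top view match the start to about 0.1 pixel.

No check failed. The joint values themselves (tab travel, gate angle) can't be read directly, so these figures come from jaw opening, gripper position and pictures.

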